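# Set the sander's speed dial by fingertip and start it

## Task

Set the speed on the sander's grey control box: with a fingertip gently push the orange pointer of the selector round, clockwise seen from above, until it has clicked in at the green dot. Then press the green start button all the way down and let it come up again. Grasp and lift nothing, do not press the start button before the pointer is in place, and leave the other things on the bench and the small bracket on the box where they are.

Things in the scene. Friction and masses are not known exactly. Their poses are not given: they have to be found in the camera images.
- box: Grey metal control box, fixed to the bench, 170 mm (x) by 290 mm (y) by 60 mm high; origin at the centre of its underside, z up, x away from its front edge (which roughly faces the robot), y to the left. The dial is on the left part of its top, the start button on the right.
- dial_axis (a point): The selector's axis at the top face of the control box: the middle of the flush black dial plate, 74 mm in radius. Only the selector stands on the plate. Its axes are the box's.
- selector (a joint): Rotary speed selector, rad: 0 at the first click, growing clockwise seen from above. Eight clicks 0.5236 rad (30 degrees) apart, 0 to 3.665, a firm stop just beyond each end. At value q the pointer's direction in the box frame is 1.833 - q, anticlockwise from the box's x. It starts on the first or second click, which have a white tick and no dot.
- pointer_aim (a point): Point that the pointer aims at, 60 mm from the axis and 3 mm above the box's top, where the dots lie; turns with the selector, x outwards. The pointer is an upright orange bar with a white line on its upper edge, 14 mm thick, from 21 mm behind the axis to 41 mm ahead, its sides 11 to 43 mm above the box's top, on a round grey skirt of 27 mm radius, 11 mm high.
- pointer_side (a point): Middle of the bar, 36 mm out from the axis, 31 mm above the box's top: push the bar's flat side here (x outwards, y across). The push rises to about 2.5 N as it leaves a click and falls to nothing half-way to the next; there a spring snaps the pointer on by itself into the next click, where it stays when let go.
- start (a joint): Travel of the green start button, m: 0 up, 0.006 fully down. Spring return; about 5 N holds it fully down.
- start_top (a point): Centre of the top face of the round green start button (34 mm across), on a low black housing on a yellow patch at the right of the box. It is pressed straight down.
- bracket: Small loose aluminium angle, 30 x 60 x 28 mm high, lying on the box behind the start button; origin at the centre of its underside. Leave it.
- glue: White glue bottle with a red cap, 48 mm across, 110 mm high, behind the box; origin at the centre of its underside. Leave it.
- screws: Jar of screws with a steel cap, 60 mm across, 70 mm high, behind the box; origin at the centre of its underside. Leave it.
- driver: Screwdriver lying in front of the box; origin at its underside. Leave it.
- wheel: Red plastic kit wheel lying flat to the left of the box, 60 mm across, 22 mm high. Leave it.
- mug: Blue mug, 76 mm across, 85 mm high, to the right of the box. Leave it.
- tape: Roll of yellow tape lying flat to the right of the box, 84 mm across, 24 mm high. Leave it.
- dot_green: Flat green dot, 16 mm across, on the dial plate, 60 mm from the axis; origin at its centre. The pointer must aim at this one. Six dots of different colours mark the third to the eighth click, in an order that changes.
- dot_red: Flat red dot, 16 mm across, on the dial plate, 60 mm from the axis; origin at its centre. Six dots of different colours mark the third to the eighth click, in an order that changes.
- dot_yellow: Flat yellow dot, 16 mm across, on the dial plate, 60 mm from the axis; origin at its centre. Six dots of different colours mark the third to the eighth click, in an order that changes.
- dot_blue: Flat blue dot, 16 mm across, on the dial plate, 60 mm from the axis; origin at its centre. Six dots of different colours mark the third to the eighth click, in an order that changes.
- dot_white: Flat white dot, 16 mm across, on the dial plate, 60 mm from the axis; origin at its centre. Six dots of different colours mark the third to the eighth click, in an order that changes.
- dot_violet: Flat violet dot, 16 mm across, on the dial plate, 60 mm from the axis; origin at its centre. Six dots of different colours mark the third to the eighth click, in an order that changes.

How it is judged:
By the outcome, as a careful person would: the job done as asked, in the order asked, and still so for the second after the job is handed in, with the robot touching nothing.
It also fails if it takes over 64 s, if anything falls off the work surface, if the arm or the gripper's body presses on something with over 40 N, if the wrist force passes 120 N, or if a joint passes its speed limit or range.

## Robot

A 7-joint arm with a two-finger parallel gripper is mounted at the origin on the work surface. World frame = base frame: x ahead of the robot, y to its left, z up, the work surface at z = 0. Lengths are in mm, angles in rad, forces in N, time in s.
With the tool pointing down it reaches from about 400 to 850 mm from the base axis. Payload 10.4 kg.
Tool frame: the origin (TCP) lies at the very end of the fingers, on their centre line; the grasp point (between the pads) lies 19 mm behind it (tcp_to_grasp is the distance from the TCP to the grasp point, in mm); z points along the fingers, y is the line along which they close (so a half turn about z gives the same grasp; the last joint's range is limited). The gripper opens to 85 mm and grips with 20 to 120 N. Pads are 22 mm wide; open, the fingers measure 114 mm over their backs; the gripper's body (76 mm by 85 mm) begins 54 mm behind the grasp point. The pads swing forward as they close: fully open they stand 13 mm farther back than shut.
Start: joints at [1.09, 0.332, -0.065, 1.46, 0.022, 1.35, -0.088], TCP at [276.258, -560.654, 231.338] pointing down, gripper open.
Joint ranges: [-2.6, 2.6], [-0.5, 2.12], [-1.47, 1.34], [0.16, 2.42], [-1.27, 4.41], [0.06, 2.06], [-2.6, 2.6]. Speed limits (rad/s): [2.22, 2.22, 2.79, 2.79, 3.14, 3.14, 3.14].

## Interface

Orientations are given as a unit quaternion [w, x, y, z].
In Python, from workcell import * gives the robot as it stands.
- The arm moves only by the tool jog_arm, never from a script. Its argument "increments" is a list that holds one entry, the list of rows, each a list of 7 numbers: the shift along the world's x, y, z in mm, then the turn, a rotation vector about the world's x, y, z in degrees, then the closure, from -1 (fully open) to 1 (shut), so that 0 is half open. In form: [[[tx, ty, tz, ax, ay, az, claw], ...]]. A call has 1 to 20 rows; each row shifts and turns the commanded pose from where the row before left it; what a row does not reach is not made up. A row lasts 1/12 s, in which the tool goes at most 41.7 mm and 7.16 degrees, less where a joint would pass 70% of its speed; a pose out of reach is approached as far as the arm can. A call with a gripper value outside its range is refused whole. The fingers move at their own pace and stop on an object; "newtons" is the grip in N (left out, the last holds). Time passes only in rows, so rows that do not move let the fingers close. It gives the time, the measured TCP pose, the force, the opening and the grip force at its end, in the units of the state.
- get_state(): the state, without advancing time (a new reading comes with each control period).
- get_image(name): name is "side" or "top" or "wrist"; returns a dict with "color" (400x640x3 uint8, red, green, blue), "fov_y" (degrees; the focal length in pixels is half the picture's height over the tangent of half this angle, whatever the lens; pixels are square), "cx", "cy" (the principal point, pixels), "rvec" (rotation vector, rad) and "tvec" (3), from world to camera coordinates, as OpenCV has them; the wrist camera has in their place "hand_eye" (4x4, takes a point from camera to tool coordinates, whose origin is the TCP and whose axes are the flange's). Camera axes: x right, y down, z forward; pixel columns grow to the right and rows downward; lengths in mm; the calibration is good to about 2 mm. A picture is of the moment at which its call begins: read the wrist's pose just before it. There is no depth.
- finish_job(): hands the job in; it is judged then, once.
Trained networks look in a picture, given as the dict that the camera call returned (one of the last four; its "shot" number tells which), for a name from the list of things; names that differ only in an ending like _2 or _b are one class to them, and where a whole thing is asked for, a point or a joint stands for the part that bears it (a point fixed in the world has none). Each returns a list of dicts, best first, with "score" (0 to 1); they miss things now and then, are a little off and sometimes report something else, mostly with a low value. They report only what shows in the picture. A call takes as long as a camera call.
- find_in(thing, picture): "extent" ([left, top, width, height] in pixels, round what is visible of it).
- outline_of(thing, picture): "pixels" (400x640 bool, what is visible of it) and "extent" ([left, top, width, height] in pixels, round what is visible of it).
The state is a dict: "time_s": time; "joint_positions": joint angles; "joint_velocities": joint speeds; "effort": joint torques, N m; "tcp_pos": TCP position; "tcp_rot": TCP orientation; "contact_force": force on the tool from outside, world axes, zero at the start; "ft_torque": the same for the moment, N m; "finger_gap": finger opening in mm; "grip_force": force on a finger pad.
Only numpy, scipy, OpenCV 4.12 (cv2) and the standard library are available. Lean on these libraries where they do the work, as an engineer would, in place of code of your own. Each camera call takes 0.05 s, during which the arm holds its last target. There are 200 camera calls.

## Working session

There is one attempt and no reset: what is moved stays moved. The work goes in short steps, Python scripts to look and compute and a tool call to move; the robot and the scene stay as the last step left them, time stands still between calls to the robot, and variables do not carry over. Pictures are saved under pics/ and viewed, at most 10 in all, crops included, and the job is handed in when it is done.

Besides the shell and the picture viewer there is one more tool, called after ">>>" by a JSON object that holds its "fn" and its "kwargs". jog_arm: Moves the arm, as the interface text tells. Its arguments: {"type":"object","properties":{"increments":{"type":"array","items":{"type":"array","items":{"type":"array","items":{"type":"number"}}}},"newtons":{"type":"number"}},"required":["increments"]}

```bash
mkdir -p pics; cat > h.py <<'E'
from workcell import *
import numpy as np, cv2
from scipy.spatial.transform import Rotation as R
def cam(im):
    f=200/np.tan(np.radians(im["fov_y"])/2)
    return np.array([[f,0,im["cx"]],[0,f,im["cy"]],[0,0,1]]), cv2.Rodrigues(np.array(im["rvec"],float))[0], np.array(im["tvec"],float).ravel()
def ray(im,uv):
    K,Rm,t=cam(im); d=Rm.T@np.linalg.inv(K)@np.array([uv[0],uv[1],1.]); return -Rm.T@t, d/np.linalg.norm(d)
def at_z(im,uv,z):
    c,d=ray(im,uv); return c+d*(z-c[2])/d[2]
def tri(obs):
    A=np.zeros((3,3));b=np.zeros(3)
    for im,uv in obs:
        c,d=ray(im,uv);P=np.eye(3)-np.outer(d,d);A+=P;b+=P@c
    return np.linalg.solve(A,b)
def proj(im,p):
    K,Rm,t=cam(im); q=K@(Rm@np.asarray(p,float)+t); return q[:2]/q[2]
def cen(thing,im):
    r=outline_of(thing,im)
    if not r: return None
    ys,xs=np.nonzero(r[0]["pixels"]); return np.array([xs.mean(),ys.mean()]),r[0]["score"],r[0]["extent"]
def save(im,n): cv2.imwrite("pics/"+n,im["color"][:,:,::-1])
E
python3 - <<'E'
from h import *
t=get_image("top");s=get_image("side")
save(t,"top0.png");save(s,"side0.png")
for n in ["box","selector","start","dot_green","dot_red","dot_yellow","dot_blue","dot_white","dot_violet","bracket"]:
    a,b=cen(n,t),cen(n,s); print(n,a,b)
    if a and b: print("   tri",tri([(t,a[0]),(s,b[0])]).round(1), "z60",at_z(t,a[0],60).round(1),at_z(s,b[0],60).round(1))
print(get_state())
E
```

```text
box (array([291.80883755, 209.48309844]), 0.67, [223.6, 157.6, 141.2, 99.8]) (array([311.81706204, 212.45939781]), 0.96, [265.5, 163.3, 100.2, 101.9])
   tri [571.5 116.4   7. ] z60 [567.4 112.   60. ] [564.6  49.6  60. ]
selector (array([268.36723164, 211.51789077]), 0.76, [252.0, 199.8, 27.6, 25.0]) (array([305.62637363, 180.80494505]), 0.77, [296.2, 161.7, 19.4, 30.4])
   tri [562.7 162.8  70.4] z60 [564.2 164.3  60. ] [563.2 178.2  60. ]
start (array([335.6       , 212.88205128]), 0.7, [326.3, 205.7, 17.7, 19.5]) (array([308.88888889, 217.45098039]), 0.6, [300.2, 210.7, 16.1, 12.5])
   tri [555.6  15.6  73.9] z60 [557.4  15.   60. ] [556.2  32.6  60. ]
dot_green (array([297.76923077, 214.15384615]), 0.61, [293.5, 211.2, 9.9, 6.4]) None
dot_red (array([286.        , 189.82608696]), 0.48, [285.0, 190.8, 4.9, 1.3]) None
dot_yellow (array([273.21052632, 185.15789474]), 0.45, [269.7, 183.4, 6.3, 4.2]) None
dot_blue None (array([309.3030303, 217.6969697]), 0.34, [302.3, 211.7, 14.2, 12.4])
dot_white (array([273.12820513, 185.12820513]), 0.62, [272.3, 180.9, 3.1, 8.3]) None
dot_violet (
[... 475 characters left out ...]
y([ 1.09041598,  0.33220031, -0.06465606,  1.46007417,  0.02158086,
        1.34992943, -0.0885094 ]), 'joint_velocities': array([ 0.00302566,  0.00075458, -0.00046037, -0.00058697, -0.00017553,
       -0.00133499,  0.0007136 ]), 'effort': array([-3.08885737e-04, -6.25249386e+01,  4.88540309e-02, -3.91826642e+01,
        1.64500315e-02,  1.85122452e-03, -7.85753286e-06]), 'tcp_pos': array([ 276.23215168, -560.66861913,  231.34955684]), 'tcp_rot': array([3.69070578e-05, 9.73924759e-01, 2.26871247e-01, 2.04524133e-05]), 'contact_force': array([ 0.39267639,  0.43353453, -0.30367208]), 'ft_torque': array([ 0.03242584,  0.01322668, -0.09985205]), 'grip_force': 0.0, 'finger_gap': 85.3884292567741}
```

```bash
python3 - <<'E'
import cv2,numpy as np
a=cv2.imread("pics/top0.png")[150:270,210:380];b=cv2.imread("pics/side0.png")[140:280,240:390]
a=cv2.resize(a,(680,480),interpolation=2)
cv2.imwrite("pics/topc.png",a)
cv2.imwrite("pics/sidec.png",cv2.resize(b,(600,560),interpolation=2))
E
```

```text
(no output)
```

View pics/topc.png

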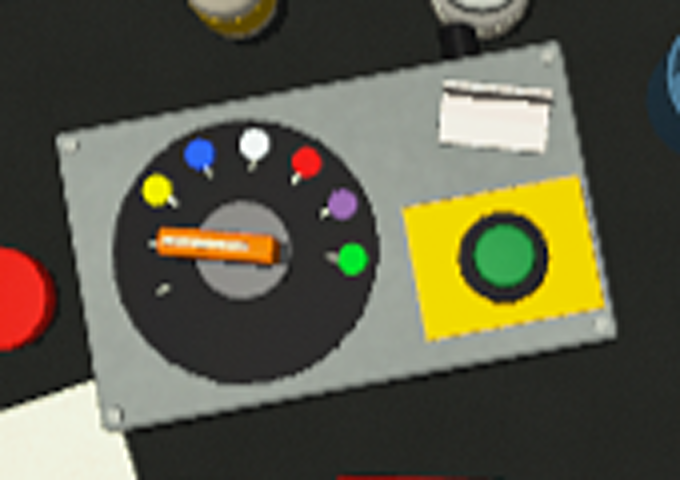

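View pics/sidec.png

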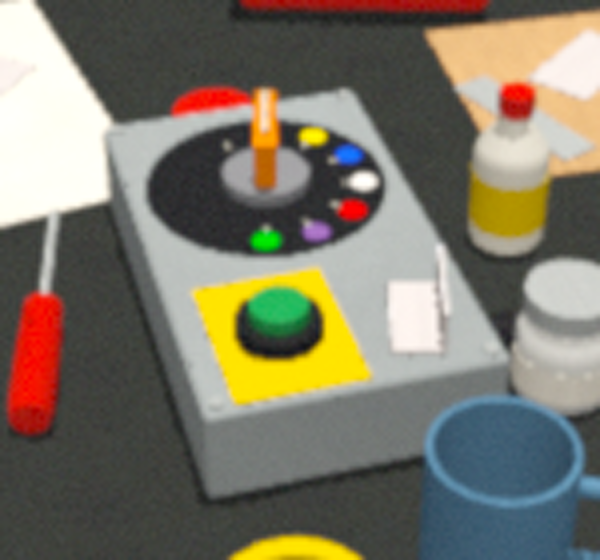

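The top crop shows the pointer on the second click, aiming left. The dots clockwise are yellow, blue, white, red, violet and green, so green is the eighth click. In full-image pixels green is near (298,214), the dial centre near (271,213) and the button near (336,214). Next I'll refine these by triangulating the dots from both views.

```bash
cat > m.py <<'E'
from h import *
from scipy.optimize import least_squares
t=get_image("top");s=get_image("side")
names=["yellow","blue","white","red","violet","green"]
top=[(157,189),(200,154),(254,144),(306,162),(342,205),(352,258)]
sid=[(313,136),(348,155),(363,181),(352,210),(316,231),(266,240)]
def blob(im,uv,r=4):
    u,v=np.round(uv).astype(int); p=im["color"][v-r:v+r+1,u-r:u+r+1].astype(float)
    w=p.max(2); w=np.clip(w-90,0,None); 
    yy,xx=np.mgrid[v-r:v+r+1,u-r:u+r+1]; return np.array([(w*xx).sum(),(w*yy).sum()])/w.sum()
T=[blob(t,np.array(p)/4+[210,150]-.4) for p in top]; S=[blob(s,np.array(p)/4+[240,140]-.4) for p in sid]
P=np.array([tri([(t,a),(s,b)]) for a,b in zip(T,S)]); print(P.round(1))
ang=np.array([1.833-.5236*k for k in range(2,8)])
def mod(x): return np.c_[x[0]+60*np.cos(ang+x[2]),x[1]+60*np.sin(ang+x[2]),np.full(6,x[3])]
def res(x): 
    return np.ravel([np.r_[proj(t,p)-a,proj(s,p)-b] for p,a,b in zip(mod(x),T,S)])
r=least_squares(res,[563,163,.17,60],loss="soft_l1"); print("axis x,y,yaw,z",r.x.round(3),"res",r.fun.round(1))
b=[cen("start",i)[0] for i in (t,s)]; p=tri([(t,b[0]),(s,b[1])]); print("start",p.round(1))
x=r.x;c,sn=np.cos(x[2]),np.sin(x[2]); d=p-[x[0],x[1],x[3]]; print("start in dial frame",c*d[0]+sn*d[1],-sn*d[0]+c*d[1],d[2])
E
python3 m.py
```

```text
[[597.5 206.8  62.5]
 [617.6 183.2  62.1]
 [621.9 153.   60.2]
 [611.1 124.3  59.3]
 [587.  105.   59.3]
 [556.5  99.6  58.4]]
axis x,y,yaw,z [5.62500e+02 1.59165e+02 1.58000e-01 6.01710e+01] res [-0.2 -0.2 -0.2  0.6 -0.  -0.1 -0.5  0.6 -0.  -0.1  0.1  0.   0.1 -0.2
 -0.1 -0.2  0.2 -0.1 -0.1 -0.1 -0.   0.  -0.1 -0.6]
start [555.1  15.1  74.1]
start in dial frame -30.033064119001786 -141.11442084868256 13.97575349957323
```

>>> {"fn": "jog_arm", "kwargs": {"increments": [[[20, 40, 0, 0, 0, 0, 1], [20, 40, 0, 0, 0, 0, 1], [20, 38, 0, 0, 0, 0, 1], [20, 38, 0, 0, 0, 0, 1], [20, 38, 0, 0, 0, 0, 1], [20, 38, 0, 0, 0, 0, 1], [20, 38, 0, 0, 0, 0, 1], [20, 38, 0, 0, 0, 0, 1], [20, 38, 0, 0, 0, 0, 1], [20, 38, 0, 0, 0, 0, 1], [0, 38, 0, 0, 0, 0, 1], [0, 38, 0, 0, 0, 0, 1], [0, 38, 0, 0, 0, 0, 1], [0, 38, 0, 0, 0, 0, 1], [0, 38, 0, 0, 0, 0, 1], [0, 38, 0, 0, 0, 0, 1], [0, 38, 0, 0, 0, 0, 1], [0, 38, 0, 0, 0, 0, 1], [0, 10, 0, 0, 0, 0, 1], [0, 0, 0, 0, 0, 0, 1]]]}}

```text
time_s: 2.97
tcp_pos: [468.2, 126.5, 231.6]
tcp_rot: [-0.0, 0.973, 0.23, 0.0]
contact_force: [0.2, -0.1, 0.2]
finger_gap: 0.0
grip_force: 0.0
```

```bash
python3 -c "
from h import *
print(get_state()['joint_positions'].round(3), R.from_quat(np.roll(get_state()['tcp_rot'],-1)).as_matrix().round(3))"
```

```text
[ 0.314  0.067 -0.691  1.788  0.044  1.301 -1.494] [[ 0.894  0.447  0.   ]
 [ 0.447 -0.894  0.001]
 [ 0.001 -0.001 -1.   ]]
```

>>> {"fn": "jog_arm", "kwargs": {"increments": [[[3, 3.5, -4, 0, 0, 7, 1], [3, 3.5, -4, 0, 0, 7, 1], [3, 3.5, -4, 0, 0, 7, 1], [3, 3.5, -4, 0, 0, 7, 1], [3, 3.5, -4, 0, 0, 7, 1], [3, 3.5, -4, 0, 0, 7, 1], [3, 3.5, -4, 0, 0, 7, 1], [3, 3.5, -4, 0, 0, 7, 1], [3, 3.5, -4, 0, 0, 7, 1], [3, 3.5, -4, 0, 0, 7, 1], [3, 3.5, -4, 0, 0, 7, 1], [3, 3.5, -4, 0, 0, 7, 1], [3, 3.5, -4, 0, 0, 7, 1], [3, 3.5, -4, 0, 0, 7, 1], [3, 3.5, -4, 0, 0, 7, 1], [3, 3.5, -4, 0, 0, 7, 1], [3, 3.5, -4, 0, 0, 7, 1], [3, 3.5, -4, 0, 0, 7, 1], [3, 3.5, -4, 0, 0, 7, 1], [0, 0, 0, 0, 0, 7, 1]]]}}

```text
time_s: 4.63
tcp_pos: [526.2, 187.9, 154.3]
tcp_rot: [-0.0, 0.118, 0.993, -0.0]
contact_force: [-0.6, -0.8, -0.2]
finger_gap: -0.0
grip_force: 0.0
```

```bash
cat > st.py <<'E'
from h import *
s=get_state();M=R.from_quat(np.roll(s['tcp_rot'],-1)).as_matrix()
A=np.array([562.5,159.2]);d=s['tcp_pos'][:2]-A
print(s['time_s'],"j",s['joint_positions'].round(2),"tcp",s['tcp_pos'].round(1),"psi",np.degrees(np.arctan2(M[1,0],M[0,0])).round(2),"tilt",M[:,2].round(3),"F",s['contact_force'].round(1),"polar",np.hypot(*d).round(1),np.degrees(np.arctan2(d[1],d[0])).round(1))
E
python3 st.py
```

```text
4.6333 j [ 0.36  0.4  -0.96  1.7   0.35  1.23  0.66] tcp [526.2 187.9 154.3] psi 166.5 tilt [-0.001 -0.001 -1.   ] F [-0.6 -0.8 -0.2] polar 46.2 141.6
```

>>> {"fn": "jog_arm", "kwargs": {"increments": [[[3, 4, 0, 0, 0, 3.5, 1], [2, 4, 0, 0, 0, 4, 1], [0, 0, -12, 0, 0, 0, 1], [0, 0, -12, 0, 0, 0, 1], [0, 0, -12, 0, 0, 0, 1], [0, 0, -12, 0, 0, 0, 1], [0, 0, -12, 0, 0, 0, 1], [0, 0, -10, 0, 0, 0, 1], [0, 0, 0, 0, 0, 0, 1], [0, 0, 0, 0, 0, 0, 1]]]}}

```text
time_s: 5.47
tcp_pos: [530.4, 197.4, 84.7]
tcp_rot: [-0.001, 0.055, 0.999, -0.0]
contact_force: [0.5, 0.3, -0.1]
finger_gap: -0.1
grip_force: 0.0
```

```bash
python3 st.py; python3 -c "
from h import *
a=get_image('wrist');save(a,'w1.png');b=get_image('side')['color'][140:280,240:390,::-1]
cv2.imwrite('pics/s1.png',cv2.resize(b,(600,560),interpolation=2))"
```

```text
5.4667 j [ 0.31  0.5  -0.93  1.75  0.44  1.12  0.7 ] tcp [530.4 197.4  84.7] psi 173.73 tilt [-0.001  0.    -1.   ] F [ 0.5  0.3 -0.1] polar 49.9 130.1
```

View pics/s1.png

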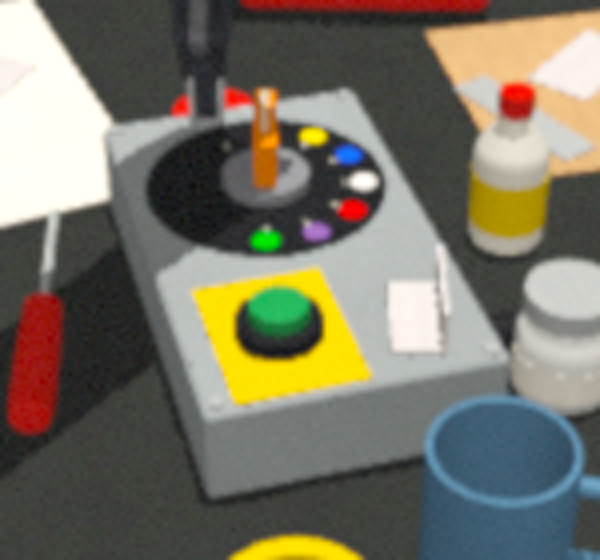

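View pics/w1.png

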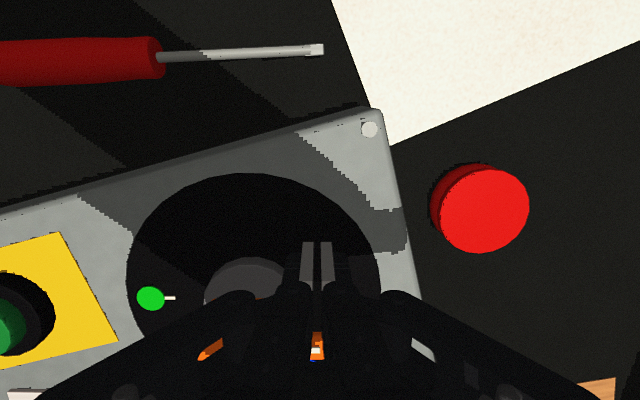

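The side view has the closed fingertips at crop (207,110), on the pushing side of the pointer (265,140) and clear of it. The wrist view shows the bar just ahead of the fingers, and green at (150,298). Next I'll compute the arc.

```bash
cat > arc.py <<'E'
import sys; from h import *
r,g,phi,step,n=map(float,sys.argv[1:6]); n=int(n)
p=lambda f:r*np.array([np.cos(f),np.sin(f)])-g*np.array([np.sin(f),-np.cos(f)])
P=np.array([p(np.radians(phi-step*k)) for k in range(n+1)])
c=np.round(P-P[0],1); d=np.diff(c,axis=0)
print(", ".join(f"[{a:.1f}, {b:.1f}, 0, 0, 0, {-step:g}, 1]" for a,b in d))
E
python3 arc.py 34.7 19 84 3 20; echo; python3 arc.py 34.7 19 24 3 20;echo; python3 arc.py 34.7 19 -36 3 17
```

```text
[1.9, 0.7, 0, 0, 0, -3, 1], [2.0, 0.7, 0, 0, 0, -3, 1], [2.0, 0.5, 0, 0, 0, -3, 1], [2.0, 0.5, 0, 0, 0, -3, 1], [2.1, 0.3, 0, 0, 0, -3, 1], [2.0, 0.2, 0, 0, 0, -3, 1], [2.1, 0.1, 0, 0, 0, -3, 1], [2.1, 0.1, 0, 0, 0, -3, 1], [2.0, -0.1, 0, 0, 0, -3, 1], [2.1, -0.3, 0, 0, 0, -3, 1], [2.0, -0.3, 0, 0, 0, -3, 1], [2.1, -0.4, 0, 0, 0, -3, 1], [2.0, -0.5, 0, 0, 0, -3, 1], [1.9, -0.7, 0, 0, 0, -3, 1], [2.0, -0.7, 0, 0, 0, -3, 1], [1.9, -0.8, 0, 0, 0, -3, 1], [1.8, -1.0, 0, 0, 0, -3, 1], [1.8, -1.0, 0, 0, 0, -3, 1], [1.8, -1.1, 0, 0, 0, -3, 1], [1.6, -1.2, 0, 0, 0, -3, 1]

[1.6, -1.3, 0, 0, 0, -3, 1], [1.6, -1.4, 0, 0, 0, -3, 1], [1.4, -1.4, 0, 0, 0, -3, 1], [1.4, -1.6, 0, 0, 0, -3, 1], [1.3, -1.6, 0, 0, 0, -3, 1], [1.3, -1.6, 0, 0, 0, -3, 1], [1.1, -1.8, 0, 0, 0, -3, 1], [1.0, -1.8, 0, 0, 0, -3, 1], [1.0, -1.8, 0, 0, 0, -3, 1], [0.8, -1.9, 0, 0, 0, -3, 1], [0.8, -1.9, 0, 0, 0, -3, 1], [0.6, -2.0, 0, 0, 0, -3, 1], [0.6, -2.0, 0, 0, 0, -3, 1], [0.4, -2.0, 0, 0, 0, -3, 1], [0.3, -2.1, 0, 0, 0, -3, 1], [0.3, -2.0, 0, 0, 0, -3, 1], [0.1, -2.1, 0, 0, 0, -3, 1], [0.0, -2.1, 0, 0, 0, -3, 1], [-0.1, -2.0, 0, 0, 0, -3, 1], [-0.2, -2.1, 0, 0, 0, -3, 1]

[-0.3, -2.0, 0, 0, 0, -3, 1], [-0.4, -2.1, 0, 0, 0, -3, 1], [-0.6, -2.0, 0, 0, 0, -3, 1], [-0.6, -1.9, 0, 0, 0, -3, 1], [-0.7, -2.0, 0, 0, 0, -3, 1], [-0.9, -1.9, 0, 0, 0, -3, 1], [-0.9, -1.8, 0, 0, 0, -3, 1], [-1.0, -1.8, 0, 0, 0, -3, 1], [-1.2, -1.8, 0, 0, 0, -3, 1], [-1.2, -1.6, 0, 0, 0, -3, 1], [-1.3, -1.7, 0, 0, 0, -3, 1], [-1.3, -1.5, 0, 0, 0, -3, 1], [-1.5, -1.5, 0, 0, 0, -3, 1], [-1.5, -1.4, 0, 0, 0, -3, 1], [-1.6, -1.3, 0, 0, 0, -3, 1], [-1.7, -1.2, 0, 0, 0, -3, 1], [-1.8, -1.1, 0, 0, 0, -3, 1]
```

>>> {"fn": "jog_arm", "kwargs": {"increments": [[[2.5, -0.3, 0, 0, 0, 0, 1], [2.5, -0.3, 0, 0, 0, 0, 1], [2.5, -0.3, 0, 0, 0, 0, 1], [2.5, -0.3, 0, 0, 0, 0, 1], [2.5, -0.2, 0, 0, 0, 0, 1], [2, -0.2, 0, 0, 0, 0, 1], [2, -0.2, 0, 0, 0, 0, 1], [0, 0, 0, 0, 0, 0, 1], [0, 0, 0, 0, 0, 0, 1]]]}}

```text
time_s: 6.32
tcp_pos: [547.3, 195.6, 85.3]
tcp_rot: [-0.0, 0.055, 0.999, 0.0]
contact_force: [0.1, -0.2, -0.2]
finger_gap: 0.0
grip_force: 0.0
```

```bash
python3 st.py
```

```text
6.3167 j [ 0.3   0.53 -0.92  1.71  0.46  1.13  0.71] tcp [547.3 195.6  85.3] psi 173.73 tilt [-0.  0. -1.] F [ 0.1 -0.2 -0.2] polar 39.4 112.7
```

>>> {"fn": "jog_arm", "kwargs": {"increments": [[[1.9, 0.7, 0, 0, 0, -3, 1], [2.0, 0.7, 0, 0, 0, -3, 1], [2.0, 0.5, 0, 0, 0, -3, 1], [2.0, 0.5, 0, 0, 0, -3, 1], [2.1, 0.3, 0, 0, 0, -3, 1], [2.0, 0.2, 0, 0, 0, -3, 1], [2.1, 0.1, 0, 0, 0, -3, 1], [2.1, 0.1, 0, 0, 0, -3, 1], [2.0, -0.1, 0, 0, 0, -3, 1], [2.1, -0.3, 0, 0, 0, -3, 1], [2.0, -0.3, 0, 0, 0, -3, 1], [2.1, -0.4, 0, 0, 0, -3, 1], [2.0, -0.5, 0, 0, 0, -3, 1], [1.9, -0.7, 0, 0, 0, -3, 1], [2.0, -0.7, 0, 0, 0, -3, 1], [1.9, -0.8, 0, 0, 0, -3, 1], [1.8, -1.0, 0, 0, 0, -3, 1], [1.8, -1.0, 0, 0, 0, -3, 1], [1.8, -1.1, 0, 0, 0, -3, 1], [1.6, -1.2, 0, 0, 0, -3, 1]]]}}

```text
time_s: 7.98
tcp_pos: [586.4, 190.7, 85.3]
tcp_rot: [-0.0, 0.548, 0.837, 0.0]
contact_force: [0.2, -0.4, -0.3]
finger_gap: 0.0
grip_force: 0.0
```

```bash
python3 st.py; python3 -c "
from h import *
b=get_image('side')['color'][140:280,240:390,::-1]
cv2.imwrite('pics/s2.png',cv2.resize(b,(600,560),interpolation=2))"
```

```text
7.9833 j [ 0.14  0.53 -0.69  1.62  0.36  1.13 -0.23] tcp [586.4 190.7  85.3] psi 113.6 tilt [-0.  0. -1.] F [ 0.2 -0.4 -0.3] polar 39.5 52.8
```

View pics/s2.png

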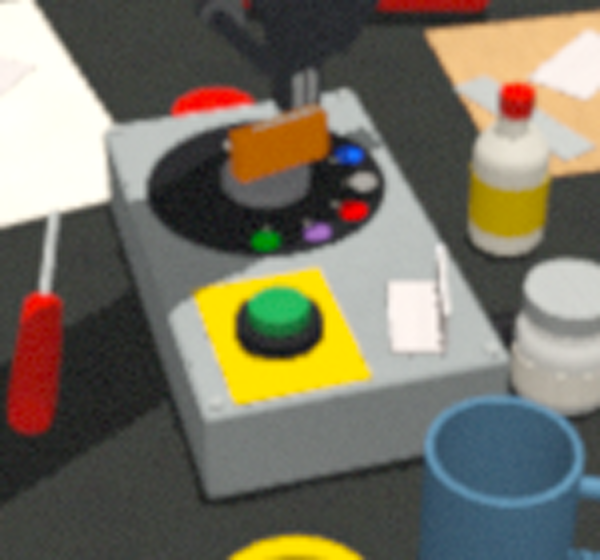

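The pointer now aims at about blue (crop 350,155) with the fingers right behind it, so it tracks as planned. I'll continue round.

>>> {"fn": "jog_arm", "kwargs": {"increments": [[[1.6, -1.3, 0, 0, 0, -3, 1], [1.6, -1.4, 0, 0, 0, -3, 1], [1.4, -1.4, 0, 0, 0, -3, 1], [1.4, -1.6, 0, 0, 0, -3, 1], [1.3, -1.6, 0, 0, 0, -3, 1], [1.3, -1.6, 0, 0, 0, -3, 1], [1.1, -1.8, 0, 0, 0, -3, 1], [1.0, -1.8, 0, 0, 0, -3, 1], [1.0, -1.8, 0, 0, 0, -3, 1], [0.8, -1.9, 0, 0, 0, -3, 1], [0.8, -1.9, 0, 0, 0, -3, 1], [0.6, -2.0, 0, 0, 0, -3, 1], [0.6, -2.0, 0, 0, 0, -3, 1], [0.4, -2.0, 0, 0, 0, -3, 1], [0.3, -2.1, 0, 0, 0, -3, 1], [0.3, -2.0, 0, 0, 0, -3, 1], [0.1, -2.1, 0, 0, 0, -3, 1], [0.0, -2.1, 0, 0, 0, -3, 1], [-0.1, -2.0, 0, 0, 0, -3, 1], [-0.2, -2.1, 0, 0, 0, -3, 1]]]}}

```text
time_s: 9.7
tcp_pos: [601.5, 154.1, 85.3]
tcp_rot: [-0.0, 0.892, 0.451, -0.0]
contact_force: [1.0, 0.5, 0.4]
finger_gap: 0.1
grip_force: 0.0
```

```bash
python3 st.py
```

```text
9.7 j [ 0.05  0.49 -0.48  1.61  0.25  1.1  -1.13] tcp [601.5 154.1  85.3] psi 53.67 tilt [-0.  0. -1.] F [1.  0.5 0.4] polar 39.4 -7.4
```

>>> {"fn": "jog_arm", "kwargs": {"increments": [[[-0.3, -2.0, 0, 0, 0, -3, 1], [-0.4, -2.1, 0, 0, 0, -3, 1], [-0.6, -2.0, 0, 0, 0, -3, 1], [-0.6, -1.9, 0, 0, 0, -3, 1], [-0.7, -2.0, 0, 0, 0, -3, 1], [-0.9, -1.9, 0, 0, 0, -3, 1], [-0.9, -1.8, 0, 0, 0, -3, 1], [-1.0, -1.8, 0, 0, 0, -3, 1], [-1.2, -1.8, 0, 0, 0, -3, 1], [-1.2, -1.6, 0, 0, 0, -3, 1], [-1.3, -1.7, 0, 0, 0, -3, 1], [-1.3, -1.5, 0, 0, 0, -3, 1], [-1.5, -1.5, 0, 0, 0, -3, 1], [-1.5, -1.4, 0, 0, 0, -3, 1], [-1.6, -1.3, 0, 0, 0, -3, 1], [-1.7, -1.2, 0, 0, 0, -3, 1], [-1.8, -1.1, 0, 0, 0, -3, 1], [0, 0, 0, 0, 0, 0, 1], [0, 0, 0, 0, 0, 0, 1]]]}}

```text
time_s: 11.28
tcp_pos: [583.1, 125.6, 85.3]
tcp_rot: [0.0, 1.0, 0.025, -0.0]
contact_force: [-0.8, -0.9, 0.1]
finger_gap: 0.2
grip_force: 0.0
```

```bash
python3 st.py; python3 -c "
from h import *
b=get_image('side')['color'][140:280,240:390,::-1]
cv2.imwrite('pics/s3.png',cv2.resize(b,(600,560),interpolation=2))"
```

```text
11.2833 j [-0.02  0.41 -0.33  1.69  0.15  1.06 -1.92] tcp [583.1 125.6  85.3] psi 2.88 tilt [-0. -0. -1.] F [-0.8 -0.9  0.1] polar 39.4 -58.4
```

View pics/s3.png

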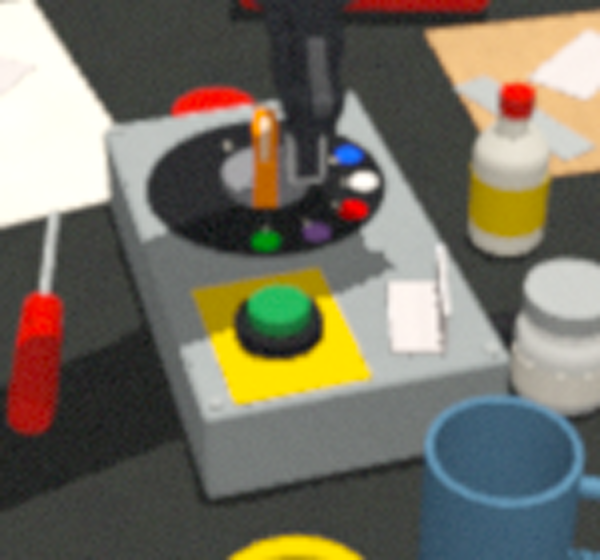

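The pointer aims at the green dot (265,240) and the finger is clear of it. I'll back off, lift and go above the button.

>>> {"fn": "jog_arm", "kwargs": {"increments": [[[6, 0, 0, 0, 0, 0, 1], [6, 0, 0, 0, 0, 0, 1], [0, 0, 15, 0, 0, 0, 1], [0, 0, 15, 0, 0, 0, 1], [0, 0, 15, 0, 0, 0, 1], [0, 0, 10, 0, 0, 0, 1], [-5, -14, 0, 0, 0, 0, 1], [-5, -14, 0, 0, 0, 0, 1], [-5, -14, 0, 0, 0, 0, 1], [-5, -14, 0, 0, 0, 0, 1], [-5, -14, 0, 0, 0, 0, 1], [-5, -14, 0, 0, 0, 0, 1], [-5, -14, 0, 0, 0, 0, 1], [-5, -12, 0, 0, 0, 0, 1], [0, 0, 0, 0, 0, 0, 1], [0, 0, 0, 0, 0, 0, 1]]]}}

```text
time_s: 12.67
tcp_pos: [554.8, 14.1, 140.0]
tcp_rot: [0.0, 1.0, 0.023, -0.0]
contact_force: [-0.1, 0.2, 0.4]
finger_gap: 0.1
grip_force: 0.0
```

```bash
python3 st.py; python3 -c "
from h import *
t=get_image('top');b=t['color'][150:270,210:380,::-1]
print(cen('selector',t))
cv2.imwrite('pics/t4.png',cv2.resize(b,(680,480),interpolation=2))"
```

```text
12.6667 j [ 0.14  0.27 -0.29  1.75  0.08  1.14 -1.7 ] tcp [554.8  14.1 140. ] psi 2.61 tilt [-0. -0. -1.] F [-0.1  0.2  0.4] polar 145.3 -93.0
(array([329.47356322, 140.38390805]), 0.34, [317.9, 125.9, 25.3, 24.9])
```

View pics/t4.png

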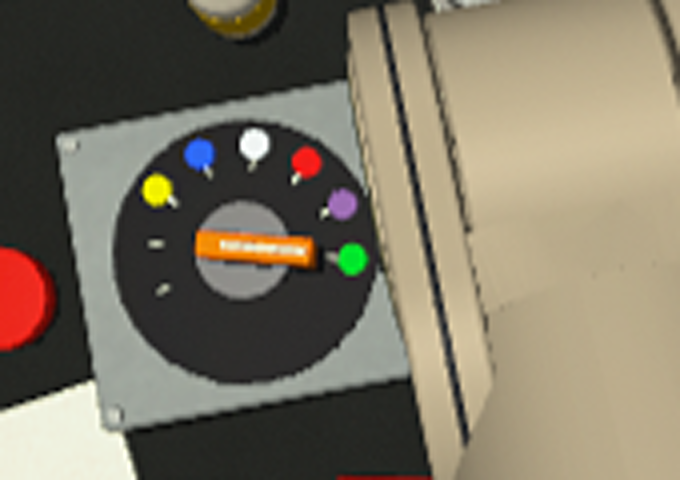

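The top view confirms the pointer is seated at green (352,258). Now I'll go down onto the button.

>>> {"fn": "jog_arm", "kwargs": {"increments": [[[0, 0, -12, 0, 0, 0, 1], [0, 0, -12, 0, 0, 0, 1], [0, 0, -12, 0, 0, 0, 1], [0, 0, -12, 0, 0, 0, 1], [0, 0, -6, 0, 0, 0, 1], [0, 0, -4, 0, 0, 0, 1], [0, 0, -2, 0, 0, 0, 1], [0, 0, -2, 0, 0, 0, 1], [0, 0, -1, 0, 0, 0, 1], [0, 0, -1, 0, 0, 0, 1], [0, 0, 0, 0, 0, 0, 1]]]}}

```text
time_s: 13.68
tcp_pos: [555.4, 15.5, 76.7]
tcp_rot: [0.0, 1.0, 0.024, 0.0]
contact_force: [-3.2, 0.8, 4.6]
finger_gap: -0.2
grip_force: 2.2
```

>>> {"fn": "jog_arm", "kwargs": {"increments": [[[0, 0, -0.5, 0, 0, 0, 1], [0, 0, -0.5, 0, 0, 0, 1], [0, 0, 0, 0, 0, 0, 1], [0, 0, 0, 0, 0, 0, 1]]]}}

```text
time_s: 14.02
tcp_pos: [555.5, 15.5, 76.1]
tcp_rot: [0.0, 1.0, 0.024, 0.0]
contact_force: [-4.8, 1.1, 8.9]
finger_gap: 0.1
grip_force: 4.7
```

```bash
python3 st.py
```

```text
14.0167 j [ 0.13  0.34 -0.28  1.81  0.11  1.01 -1.72] tcp [555.5  15.5  76.1] psi 2.73 tilt [ 0.001 -0.    -1.   ] F [-4.8  1.1  8.9] polar 143.8 -92.8
```

```bash
python3 -c "
from h import *
s=get_image('side');b=s['color'][140:280,240:390,::-1]
cv2.imwrite('pics/s5.png',cv2.resize(b,(600,560),interpolation=2)); print(get_state()['ft_torque'])
print(proj(s,[555,15,76]))"
```

```text
[0.10291337 1.10061815 0.08748712]
[309.08744906 216.83212497]
```

View pics/s5.png

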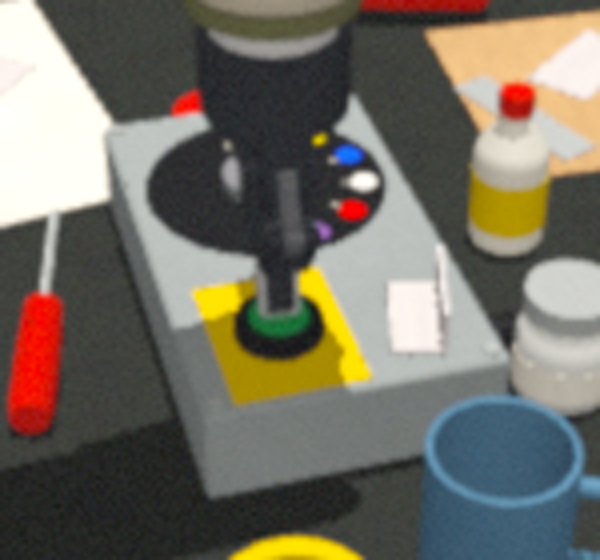

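The fingertip is centred on the button and touches nothing else. I'll press a bit further to be sure it bottoms.

>>> {"fn": "jog_arm", "kwargs": {"increments": [[[0, 0, -0.5, 0, 0, 0, 1], [0, 0, -0.5, 0, 0, 0, 1], [0, 0, -0.5, 0, 0, 0, 1], [0, 0, 0, 0, 0, 0, 1], [0, 0, 0, 0, 0, 0, 1]]]}}

```text
time_s: 14.48
tcp_pos: [555.6, 15.5, 75.8]
tcp_rot: [0.0, 1.0, 0.024, 0.0]
contact_force: [-11.0, -0.5, 22.7]
finger_gap: 0.0
grip_force: 11.2
```

Force climbs steeply, so it has bottomed. I'll release in steps, and the height where contact is lost gives the travel.

>>> {"fn": "jog_arm", "kwargs": {"increments": [[[0, 0, 2, 0, 0, 0, 1], [0, 0, 1, 0, 0, 0, 1], [0, 0, 0, 0, 0, 0, 1], [0, 0, 0, 0, 0, 0, 1]]]}}

```text
time_s: 14.82
tcp_pos: [555.6, 15.5, 77.1]
tcp_rot: [-0.0, 1.0, 0.024, 0.0]
contact_force: [-1.9, 1.3, 3.9]
finger_gap: 0.1
grip_force: 2.1
```

>>> {"fn": "jog_arm", "kwargs": {"increments": [[[0, 0, 2, 0, 0, 0, 1], [0, 0, 0, 0, 0, 0, 1], [0, 0, 0, 0, 0, 0, 1]]]}}

```text
time_s: 15.07
tcp_pos: [555.6, 15.5, 78.9]
tcp_rot: [-0.0, 1.0, 0.024, 0.0]
contact_force: [-0.2, 0.7, 3.2]
finger_gap: 0.1
grip_force: 1.6
```

>>> {"fn": "jog_arm", "kwargs": {"increments": [[[0, 0, 2, 0, 0, 0, 1], [0, 0, 0, 0, 0, 0, 1], [0, 0, 0, 0, 0, 0, 1]]]}}

```text
time_s: 15.32
tcp_pos: [555.6, 15.5, 80.9]
tcp_rot: [0.0, 1.0, 0.024, 0.0]
contact_force: [0.9, 0.2, 1.7]
finger_gap: -0.2
grip_force: 1.0
```

>>> {"fn": "jog_arm", "kwargs": {"increments": [[[0, 0, 2, 0, 0, 0, 1], [0, 0, 0, 0, 0, 0, 1], [0, 0, 0, 0, 0, 0, 1]]]}}

```text
time_s: 15.57
tcp_pos: [555.0, 15.3, 82.6]
tcp_rot: [0.0, 1.0, 0.024, -0.0]
contact_force: [-0.3, -0.5, -0.4]
finger_gap: 0.0
grip_force: 0.0
```

The spring force faded from 76 to about 82 mm, which is the full 6 mm of travel. Now I'll retract and do the final check.

>>> {"fn": "jog_arm", "kwargs": {"increments": [[[0, 0, 10, 0, 0, 0, 1], [0, 0, 20, 0, 0, 0, 1], [0, 0, 20, 0, 0, 0, 1], [0, 0, 20, 0, 0, 0, 1], [0, -20, 20, 0, 0, 0, 1], [0, -30, 10, 0, 0, 0, 1], [0, -30, 0, 0, 0, 0, 1], [0, -30, 0, 0, 0, 0, 1], [0, -30, 0, 0, 0, 0, 1], [0, -30, 0, 0, 0, 0, 1], [0, 0, 0, 0, 0, 0, 1], [0, 0, 0, 0, 0, 0, 1]]]}}

```text
time_s: 16.57
tcp_pos: [554.7, -156.7, 183.2]
tcp_rot: [0.0, 1.0, 0.022, -0.0]
contact_force: [0.1, 0.9, 0.7]
finger_gap: -0.2
grip_force: 0.0
```

```bash
python3 st.py; python3 -c "
from h import *
t=get_image('top')['color'][150:270,210:380,::-1];b=get_image('side')['color'][140:280,240:390,::-1]
cv2.imwrite('pics/f.png',np.hstack([cv2.resize(t,(400,282)),cv2.resize(b,(400,282))]))"
```

```text
16.5667 j [ 0.35  0.26 -0.18  1.65  0.05  1.23 -1.37] tcp [ 554.7 -156.7  183.2] psi 2.52 tilt [-0. -0. -1.] F [0.1 0.9 0.7] polar 316.0 -91.4
```

View pics/f.png

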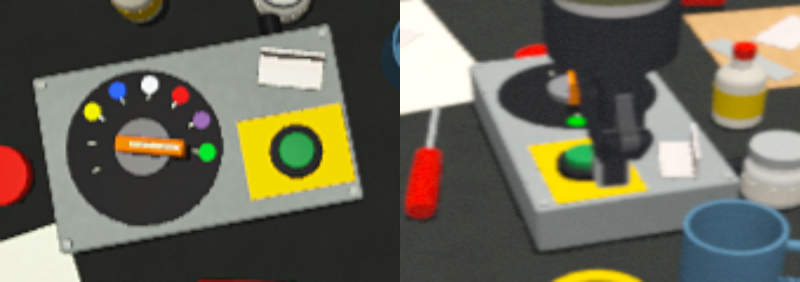

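The pointer is at green (207,152), the button is up, and the bracket and the other things in view haven't moved. The robot touches nothing, so I'm handing in.

```bash
python3 -c "
from workcell import *
print(finish_job())"
```

```text
the job is handed in; nothing more can be done
None
```

The selector is clicked in at the green dot (eighth click), the start button was then pressed fully down and let up again, nothing else in view appears moved, and the job is handed in.

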